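# Take the nearly used-up masking-tape roll off its spindle

### The job

The smaller of the two masking-tape rolls on the spindle stands is nearly used up. Slide it straight up off its spindle and lay it flat on the floor of the large, empty compartment of the aluminium tray. Leave the full roll where it is on its own spindle.

Things in the scene. Friction and masses are not known exactly. Their poses are not given: they have to be found in the camera images.
- small_roll_center (a point): Nearly used-up roll of cream paper masking tape on a cardboard core: upright axis (z), 62 mm across, 38 mm high, bore 34 mm, about 70 g, stiff. Point: on its axis, half-way up. It rests loosely on a collar 25 mm above the table; the spindle stands 15 mm proud of its top: lift 55 mm or more before moving sideways. Grip it from above across its outside, at or a little above mid-height.
- spindle_tip (a point): Top centre of the fixed upright steel spindle that carries the small roll: 20 mm in diameter, tip 78 mm above the table (34 mm above the roll's mid-height), on a collar 48 mm across (top 25 mm above the table) and a round base 90 mm across, 10 mm thick. The full roll's stand is identical.
- full_roll_center (a point): The full roll, to be left alone: same tape, height and bore, 92 mm across, upright on the other identical stand, which is at least 135 mm away centre to centre. This point is on its axis, half-way up.
- bay_floor (a point): Centre of the floor of the large, empty compartment of a fixed open aluminium tray (180 x 240 mm, rim 30 mm above the table). The compartment is 172 mm (this point's x) by 160 mm (y) inside; its floor is 4 mm above the table, its walls rise 25 mm above the floor. Beyond a thin divider on the +y side is a narrow compartment with two rubber plugs. z is up.

How it is judged:
By the outcome, as a careful person would: the job done as asked, in the order asked, and still so for the second after the job is handed in, with the robot touching nothing.
It also fails if it takes over 32 s, if anything falls off the work surface, if the arm or the gripper's body presses on something with over 40 N, if the wrist force passes 120 N, or if a joint passes its speed limit or range.

### The arm

A 7-joint arm with a two-finger parallel gripper is mounted at the origin on the work surface. World frame = base frame: x ahead of the robot, y to its left, z up, the work surface at z = 0. Lengths are in m, angles in rad, forces in N, time in s.
With the tool pointing down it reaches from about 0.425 to 0.825 m from the base axis. Payload 3.6 kg.
Tool frame: the origin (TCP) lies on the front face of the gripper's body, between the roots of the fingers; the fingertips stand 84 mm ahead of it and the grasp point (between the pads) lies 65 mm ahead of it; z points along the fingers, y is the line along which they close (so a half turn about z gives the same grasp; the last joint's range is limited). The gripper opens to 93 mm and grips with 3 to 60 N. Pads are 15 mm wide; open, the fingers measure 128 mm over their backs; the gripper's body (75 mm by 188 mm) begins 65 mm behind the grasp point.
Start: joints at [1.222, 0.615, -0.013, 1.423, 0.008, 1.103, -0.04], TCP at [0.206, -0.617, 0.303] pointing down, gripper open.
Joint ranges: [-3.12, 3.12], [-0.3, 2.06], [-1.34, 1.32], [0.26, 2.42], [-1.36, 4.5], [0.01, 1.98], [-2.84, 2.84]. Speed limits (rad/s): [2.79, 2.79, 3.14, 3.14, 3.14, 3.14, 3.14].

### API

Orientations are given as a rotation vector (axis times angle).
In Python, from workcell import sense, optics, job gives the robot as it stands.
- The arm moves only by the tool carry_out, never from a script. Its argument "rows" is a list of rows, each a list of 2 entries, a list of its own where there are three numbers: the shift along the world's x, y, z in m, then the turn about the world's z in units of 5 degrees (1.0 is 5 degrees). In form: [[[x, y, z], twist], ...]. A call has 1 to 12 rows; each row is the pose to reach, as a shift and turn from the pose commanded when the call began; what a row does not reach only later rows make up. A row lasts 1/12 s, in which the tool goes at most 41.7 mm and 7.16 degrees, less where a joint would pass 70% of its speed; a pose out of reach is approached as far as the arm can. A call with a gripper value outside its range is refused whole. "grip" is the finger opening in m, from 0 to 0.093, set as the call begins (left out, the last holds). The fingers move at their own pace and stop on an object; "newtons" is the grip in N (left out, the last holds). Time passes only in rows, so rows that repeat a pose let the fingers close. It gives the time, the measured TCP pose, the force, the opening and the grip force at its end, in the units of the state.
- sense(): the state, without advancing time (a new reading comes with each control period).
- optics.camera(name): name is "scene" or "top" or "wrist"; returns (picture, depth): 384x512x3 uint8, blue, green, red; 384x512 float32, m along the optical axis (not along the pixel's ray), 0 where there is no reading.
- optics.camera_info(name): a dict with "intrinsics" (3x3 intrinsics, pixels), "R" (3x3) and "t" (3): a world point X has camera coordinates R X + t; the wrist camera has in their place "hand_eye" (4x4, takes a point from camera to tool coordinates, whose origin is the TCP and whose axes are the flange's). Camera axes: x right, y down, z forward; pixel columns grow to the right and rows downward; lengths in m; the calibration is good to about 2 mm. A picture is of the moment at which its call begins: read the wrist's pose just before it. camera_info takes no time and is no camera call.
- job.hand_in(): hands the job in; it is judged then, once.
The state is a dict: "t": time; "joint_positions": joint angles; "qd": joint speeds; "effort": joint torques, N m; "tcp_pos": TCP position; "tool_rot": TCP orientation; "contact_force": force on the tool from outside, world axes, zero at the start; "ft_torque": the same for the moment, N m; "gripper_width": opening from 0.0 (shut) to 1.0 (fully open); "finger_force": force on a finger pad.
Only numpy, scipy, OpenCV 4.12 (cv2) and the standard library are available. Lean on these libraries where they do the work, as an engineer would, in place of code of your own. Each camera call takes 0.05 s, during which the arm holds its last target. There are 200 camera calls.

## Working session

There is one attempt and no reset: what is moved stays moved. The work goes in short steps, Python scripts to look and compute and a tool call to move; the robot and the scene stay as the last step left them, time stands still between calls to the robot, and variables do not carry over. Pictures are saved under pics/ and viewed, at most 10 in all, crops included, and the job is handed in when it is done.

Besides the shell and the picture viewer there is one more tool, called after "Request:" as name([rows], argument=value, ...), one row to a line, values as JSON. carry_out: Moves the arm, as the interface text tells. Its arguments: {"type":"object","properties":{"rows":{"type":"array"},"grip":{"type":"number"},"newtons":{"type":"number"}},"required":["rows"]}

```bash
mkdir -p pics; python3 - <<'E'
from workcell import sense, optics, job
import cv2, numpy as np
s=sense(); print(s)
for n in("top","scene"):
    p,d=optics.camera(n); cv2.imwrite(f"pics/{n}0.png",p); np.savez(f"{n}0.npz",p=p,d=d)
    print(optics.camera_info(n))
print(optics.camera_info("wrist"))
E
```

```text
{'t': 0.0, 'joint_positions': array([ 1.22249252,  0.61591364, -0.01260327,  1.42487441,  0.0081002 ,
        1.10339987, -0.04040656]), 'qd': array([-0.00215787,  0.0008005 , -0.00021513,  0.00137203,  0.00027803,
       -0.0003608 , -0.00171764]), 'effort': array([ 7.96915556e-04, -4.58923101e+01,  2.09084773e-01, -1.65738523e+01,
       -6.11500209e-02,  2.04124470e-02,  2.18641617e-04]), 'tcp_pos': array([ 0.20540566, -0.61609008,  0.30159268]), 'tool_rot': array([-3.09852850e+00, -5.02984814e-01,  7.08239062e-04]), 'contact_force': array([ 0.08965512, -0.41919443, -0.19890015]), 'ft_torque': array([-0.08784143, -0.03632444,  0.02255349]), 'finger_force': 0.0, 'gripper_width': 0.999442026582698}
{'intrinsics': array([[493.4276473 ,   0.        , 259.61364227],
       [  0.        , 493.4276473 , 191.09710376],
       [  0.        ,   0.        ,   1.        ]]), 'R': array([[-0.02200692, -0.99966153, -0.01387533],
       [-0.98650072,  0.02396567, -0.16199376],
       [ 0.16227146,  0.01012304, -0.98669423]]), 't': array([0.04543018, 0.51964253, 1.10536763])}
{'intrinsics': array
[... 177 characters left out ...]
0.89499378, -0.01058039],
       [ 0.52305253,  0.25099519, -0.81450443],
       [-0.72632078, -0.36876489, -0.58006084]]), 't': array([ 0.22589148, -0.21570362,  1.62307337])}
{'intrinsics': array([[303.91324967,   0.        , 258.18640839],
       [  0.        , 303.91324967, 187.43126117],
       [  0.        ,   0.        ,   1.        ]]), 'hand_eye': array([[-2.72279630e-04, -9.63316553e-01, -2.68367553e-01,
         7.45695386e-02],
       [ 9.99999743e-01, -8.42232598e-05, -7.12254136e-04,
         8.12477702e-04],
       [ 6.63523409e-04, -2.68367678e-01,  9.63316329e-01,
        -8.27442036e-02],
       [ 0.00000000e+00,  0.00000000e+00,  0.00000000e+00,
         1.00000000e+00]])}
```

View pics/top0.png

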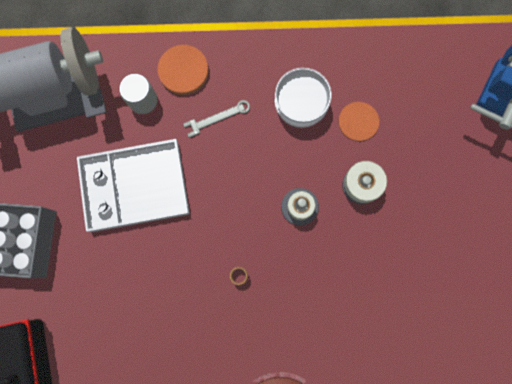

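View pics/scene0.png

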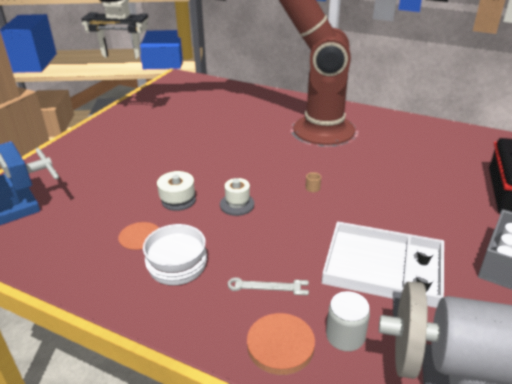

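The top view shows the small roll at about (301,205), the full roll at (366,182) and the large bay centred near (150,185), with the narrow compartment on the left. The scene view agrees: small roll (237,187), bay (367,258). Next I'll measure these positions.

```bash
cat > h.py <<'E'
import numpy as np, cv2
from workcell import sense, optics, job
def rays(info,uv):
    K=info["intrinsics"];R=info["R"];t=info["t"]
    d=np.c_[np.atleast_2d(uv),np.ones(len(np.atleast_2d(uv)))]@np.linalg.inv(K).T@R
    return -R.T@t,d
def onplane(info,uv,z):
    c,d=rays(info,uv); return c+d*((z-c[2])/d[:,2])[:,None]
def cloud(info,dep):
    v,u=np.mgrid[:384,:512]; c,d=rays(info,np.c_[u.ravel(),v.ravel()].astype(float))
    return (c+d*dep.reshape(-1,1)).reshape(384,512,3)
E
python3 - <<'E'
from h import *
for n,boxes in (("top",dict(small=(275,180,325,230),full=(338,155,395,210),tray=(70,135,195,235))),("scene",dict(small=(215,170,262,220),full=(150,160,205,215),tray=(315,215,455,310)))):
    f=np.load(n+"0.npz"); i=optics.camera_info(n); P=cloud(i,f["d"]); hsv=cv2.cvtColor(f["p"],cv2.COLOR_BGR2HSV)
    for k,(a,b,c,e) in boxes.items():
        Q=P[b:e,a:c]; z=Q[...,2]; V=hsv[b:e,a:c]
        if k!="tray":
            # cream top face: bright pixels at z near 0.063
            m=((V[...,2]>150)&(abs(z-.063)<.006)).astype(np.uint8)
            cs=max(cv2.findContours(m,cv2.RETR_EXTERNAL,cv2.CHAIN_APPROX_NONE)[0],key=len)
            uv=cs[:,0]+[a,b]; W=onplane(i,uv,.063)[:,:2].astype(np.float32)
            (cx,cy),r=cv2.minEnclosingCircle(W); A=np.c_[2*W,np.ones(len(W))]; s=np.linalg.lstsq(A,(W**2).sum(1),rcond=None)[0]
            tip=z>.070
            print(n,k,"enc",cx,cy,r,"fit",s[:2],np.sqrt(s[2]+s[:2]@s[:2]),"zmed",np.median(z[m>0]),"tip",Q[tip][:,:3].mean(0) if tip.any() else 0,tip.sum())
        else:
            m=((V[...,1]<70)&(V[...,2]>90)).astype(np.uint8)
            cs=max(cv2.findContours(m,cv2.RETR_EXTERNAL,cv2.CHAIN_APPROX_NONE)[0],key=cv2.contourArea)
            W=onplane(i,cs[:,0]+[a,b],.030)[:,:2].astype(np.float32); print(n,k,cv2.minAreaRect(W), cv2.boxPoints(cv2.minAreaRect(W)).tolist(),"floor z",np.median(z[m>0]))
E
```

```text
top small enc 0.4837639331817627 -0.0600120946764946 0.03058929182589054 fit [ 0.48357283 -0.05987692] 0.029521998291687255 zmed 0.062308577139485344 tip [ 0.46839173 -0.05045363  0.20583118] 68
top full enc 0.5358611345291138 -0.2104547619819641 0.045871201902627945 fit [ 0.53554107 -0.2105218 ] 0.04445912473311371 zmed 0.06238678184731716 tip [ 0.51058754 -0.18093299  0.20629775] 68
top tray ((0.5459579229354858, 0.3352257013320923), (0.18814294040203094, 0.24763202667236328), 9.178033828735352) [[0.4333418309688568, 0.4424518942832947], [0.4728398025035858, 0.19799019396305084], [0.6585739850997925, 0.2279995083808899], [0.6190760135650635, 0.4724612236022949]] floor z 0.004203267957970436
scene small enc 0.49266886711120605 -0.05661173537373543 0.03280686214566231 fit [ 0.4927444  -0.05583771] 0.025971882308679403 zmed 0.06113524793490033 tip [0.70421522 0.06182504 0.23809344] 51
scene full enc 0.5459107756614685 -0.20559753477573395 0.049296315759420395 fit [ 0.54438649 -0.20633665] 0.04557117293622026 zmed 0.06101931953754647 tip [0.80941074 0.00111451 0.29299025] 54
scene tray ((0.5808357000350952, 0.3482629060745239), (0.2790912687778473, 0.26230791211128235), 15.683649063110352) [[0.41103124618530273, 0.43681108951568604], [0.48193979263305664, 0.18426918983459473], [0.7506401538848877, 0.2597147226333618], [0.6797316074371338, 0.5122566223144531]] floor z 0.004731342464663002
```

Request:
carry_out([
  [[0.03, 0.03, 0], 0],
  [[0.055, 0.055, 0], 0],
  [[0.08, 0.08, 0], 0],
  [[0.105, 0.105, 0], 0],
  [[0.13, 0.13, 0], 0],
  [[0.16, 0.155, 0], 0],
  [[0.185, 0.18, 0], 0],
  [[0.215, 0.21, 0], 0],
  [[0.245, 0.237, 0], 0],
  [[0.26, 0.273, 0], 0],
  [[0.275, 0.31, 0], 0],
  [[0.29, 0.345, 0], 0],
], grip=0.093)

```text
t: 1.1
tcp_pos: [0.4961, -0.2693, 0.3022]
tool_rot: [-3.1, -0.504, 0.001]
contact_force: [-0.2, -0.4, -0.1]
gripper_width: 1.002
finger_force: 0.0
```

Request:
carry_out([
  [[0.005, 0.038, 0], 0],
  [[0.008, 0.076, -0.01], 0],
  [[0.007, 0.113, -0.02], 0],
  [[0.0, 0.15, -0.03], 0],
  [[-0.007, 0.185, -0.045], 0],
  [[-0.012, 0.212, -0.06], 0],
  [[-0.012, 0.212, -0.06], 0],
  [[-0.012, 0.212, -0.06], 0],
])

```text
t: 1.77
tcp_pos: [0.4828, -0.0577, 0.2419]
tool_rot: [-3.099, -0.51, 0.004]
contact_force: [-0.6, -0.3, -0.2]
gripper_width: 0.999
finger_force: 0.0
```

```bash
cat >> h.py <<'E'
from scipy.spatial.transform import Rotation
def wrist_info(s):
    i=optics.camera_info("wrist"); T=np.eye(4); T[:3,:3]=Rotation.from_rotvec(s["tool_rot"]).as_matrix(); T[:3,3]=s["tcp_pos"]
    M=np.linalg.inv(T@i["hand_eye"]); return dict(intrinsics=i["intrinsics"],R=M[:3,:3],t=M[:3,3])
E
python3 - <<'E'
from h import *
s=sense(); print(s["tcp_pos"],s["tool_rot"],s["t"]); p,d=optics.camera("wrist"); cv2.imwrite("pics/w1.png",p); i=wrist_info(s); np.savez("w1.npz",p=p,d=d)
P=cloud(i,d); z=P[...,2]; h=cv2.cvtColor(p,cv2.COLOR_BGR2HSV)
m=((abs(z-.063)<.006)&(h[...,2]>120)&(h[...,1]<110)).astype(np.uint8)
for c in cv2.findContours(m,cv2.RETR_EXTERNAL,cv2.CHAIN_APPROX_NONE)[0]:
    if len(c)>40:
        W=onplane(i,c[:,0],.063)[:,:2]; A=np.c_[2*W,np.ones(len(W))]; q=np.linalg.lstsq(A,(W**2).sum(1),rcond=None)[0]
        print(c.mean((0,1)),cv2.minEnclosingCircle(W.astype(np.float32)),q[:2],np.sqrt(q[2]+q[:2]@q[:2]))
E
```

```text
[ 0.48281077 -0.05768472  0.24186925] [-3.09866445 -0.51000187  0.00411799] 1.7667
[261.56842105 185.86315789] ((0.48582741618156433, -0.06038322672247887), 0.031228942796587944) [ 0.48567149 -0.06032714] 0.030374168638454876
[438.72972973 183.09797297] ((0.537739634513855, -0.20964175462722778), 0.047517094761133194) [ 0.53723972 -0.20985366] 0.04595460162122169
```

View pics/w1.png

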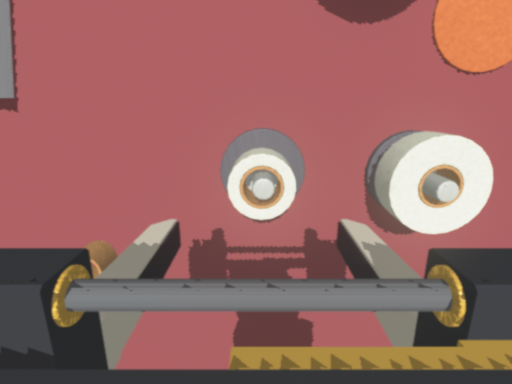

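The wrist view has the small roll at (262,186), midway between the fingers, with the full roll clear at (437,183). Descending.

Request:
carry_out([
  [[0.001, -0.001, -0.03], 0],
  [[0.001, -0.001, -0.06], 0],
  [[0.001, -0.001, -0.085], 0],
  [[0.001, -0.001, -0.105], 0],
  [[0.001, -0.001, -0.118], 0],
  [[0.001, -0.001, -0.126], 0],
  [[0.001, -0.001, -0.13], 0],
  [[0.001, -0.001, -0.13], 0],
  [[0.001, -0.001, -0.13], 0],
])

```text
t: 2.57
tcp_pos: [0.4852, -0.0613, 0.1133]
tool_rot: [3.101, 0.502, 0.002]
contact_force: [0.3, 0.3, 0.0]
gripper_width: 1.001
finger_force: 0.0
```

Request:
carry_out([
  [[0, 0, 0], 0],
  [[0, 0, 0], 0],
  [[0, 0, 0], 0],
  [[0, 0, 0], 0],
  [[0, 0, 0], 0],
  [[0, 0, 0], 0],
  [[0, 0, 0], 0],
  [[0, 0, 0], 0],
  [[0, 0, 0], 0],
  [[0, 0, 0], 0],
], grip=0.05, newtons=15)

```text
t: 3.4
tcp_pos: [0.4846, -0.0605, 0.113]
tool_rot: [-3.101, -0.504, -0.0]
contact_force: [-0.2, 0.4, 3.5]
gripper_width: 0.654
finger_force: 14.9
```

Request:
carry_out([
  [[0, 0, 0.005], 0],
  [[0, 0, 0.015], 0],
  [[0, 0, 0.03], 0],
  [[0, 0, 0.045], 0],
  [[0, 0, 0.06], 0],
  [[0, 0, 0.075], 0],
  [[0, 0, 0.09], 0],
  [[0, 0, 0.1], 0],
  [[0, 0, 0.1], 0],
  [[0, 0, 0.1], 0],
])

```text
t: 4.23
tcp_pos: [0.4846, -0.0607, 0.2134]
tool_rot: [3.101, 0.503, 0.002]
contact_force: [0.2, 0.2, -0.9]
gripper_width: 0.646
finger_force: 14.9
```

```bash
python3 - <<'E'
from h import *
p,d=optics.camera("scene"); cv2.imwrite("pics/s2.png",cv2.resize(p[90:320,130:460],None,fx=2,fy=2))
s=sense(); print(s["tcp_pos"],s["contact_force"],s["gripper_width"],s["finger_force"])
E
```

```text
[ 0.4842533  -0.06064578  0.21271209] [-0.33199335  0.67560017 -1.74598169] 0.6455253732192009 14.942651242017746
```

View pics/s2.png

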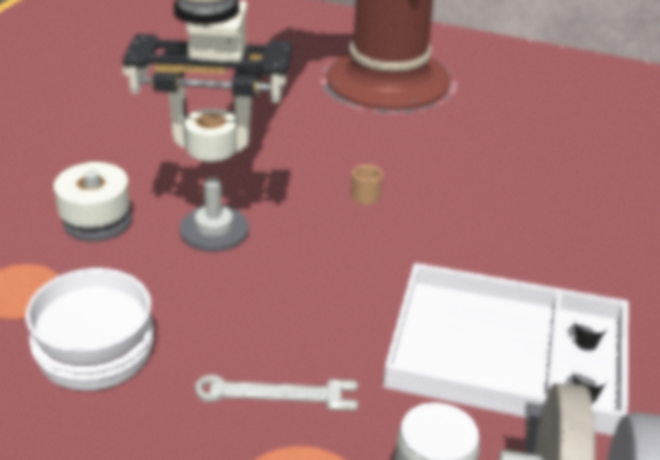

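The roll hangs level in the fingers at about (210,135) in the crop. The spindle at (213,200) is bare and the full roll at (92,197) is undisturbed. Carrying it to the bay.

Request:
carry_out([
  [[0.003, 0.015, 0], 0],
  [[0.009, 0.045, 0], -0.2],
  [[0.015, 0.08, 0], -0.4],
  [[0.021, 0.115, 0], -0.6],
  [[0.028, 0.15, 0], -0.8],
  [[0.035, 0.19, 0], -1.0],
  [[0.042, 0.225, 0], -1.2],
  [[0.049, 0.26, 0], -1.4],
  [[0.055, 0.295, 0], -1.6],
  [[0.061, 0.33, 0], -1.8],
  [[0.065, 0.35, 0], -1.8],
  [[0.067, 0.36, 0], -1.8],
])

```text
t: 5.28
tcp_pos: [0.5502, 0.304, 0.2111]
tool_rot: [-3.128, -0.267, 0.004]
contact_force: [0.7, 0.5, -0.8]
gripper_width: 0.649
finger_force: 14.9
```

```bash
python3 - <<'E'
from h import *
s=sense(); p,d=optics.camera("wrist"); cv2.imwrite("pics/w3.png",p)
i=wrist_info(s); print(s["tcp_pos"],s["tool_rot"],s["gripper_width"])
# project bay centre & compartment corners (floor) into the picture
y=np.radians(9.18);ex=np.array([np.cos(y),np.sin(y),0]);ey=np.array([-np.sin(y),np.cos(y),0]);c=np.array([.5517,.2995,.004])
for q in (c,*[c+a*.086*ex+b*.08*ey for a in(-1,1) for b in(-1,1)]):
    X=i["R"]@q+i["t"]; u=i["intrinsics"]@X; u=u[:2]/u[2]; cv2.circle(p,tuple(int(v) for v in u),3,(0,0,255),-1)
cv2.imwrite("pics/w3.png",p)
E
```

```text
[0.55018597 0.30402755 0.21111636] [-3.12826374 -0.26744342  0.00352239] 0.6490235136401205
```

View pics/w3.png

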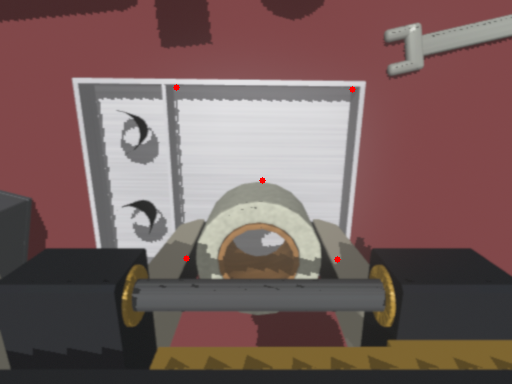

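The dots are the predicted bay corners. They fit the side walls at u≈177 and 350, but sit about 12 px above the far floor edge at v≈100. The arm was still settling, so I'll re-measure the floor from depth.

```bash
python3 - <<'E'
from h import *
y=np.radians(9.18);ex=np.array([np.cos(y),np.sin(y),0]);ey=np.array([-np.sin(y),np.cos(y),0]);c=np.array([.5517,.2995,.004])
s=sense(); p,d=optics.camera("wrist"); print(s["tcp_pos"],s["tool_rot"])
f=np.load("top0.npz")
for n,i,p,d in (("wrist",wrist_info(s),p,d),("top",optics.camera_info("top"),f["p"],f["d"])):
    P=cloud(i,d); a=(P-c)@ex; b=(P-c)@ey; z=P[...,2]; sat=cv2.cvtColor(p,cv2.COLOR_BGR2HSV)[...,1]
    near=(d>0)&(abs(a)<.12)&(abs(b)<.2)
    for nm,g,o in(("a",a,b),("b",b,a)):
        print(n,nm)
        for k in np.arange(-.12,.12 if nm=="a" else .18,.006):
            m=near&(abs(o-(-.02))<.03)&(g>=k)&(g<k+.006)
            if m.sum()>5: print("%.3f:%.3f/%d"%(k+.003,np.median(z[m]),np.median(sat[m])),end=" ")
        print()
E
```

```text
[0.55046079 0.30416414 0.21118125] [-3.12783427e+00 -2.67529636e-01  2.54775792e-03]
wrist a
-0.081:0.005/7 -0.075:0.005/2 -0.069:0.005/2 -0.063:0.005/3 -0.057:0.005/2 -0.051:0.005/16 -0.039:0.005/4 -0.033:0.005/3 -0.027:0.161/19 -0.021:0.005/4 -0.015:0.138/97 -0.009:0.152/40 -0.003:0.161/23 0.003:0.162/21 0.009:0.164/29 0.015:0.162/14 0.021:0.241/147 0.027:0.230/10 0.033:0.229/14 0.039:0.225/12 0.045:0.005/2 0.051:0.005/2 0.057:0.005/2 0.063:0.005/2 0.069:0.005/2 0.075:0.005/3 0.081:0.005/4 0.087:0.011/4 0.093:0.002/33 0.099:0.001/100 0.105:0.001/103 0.111:0.001/106 0.117:0.001/109 
wrist b
-0.117:0.001/105 -0.111:0.001/102 -0.105:0.001/100 -0.099:0.001/98 -0.093:0.001/94 -0.081:0.026/4 -0.075:0.005/4 -0.069:0.005/4 -0.063:0.005/4 -0.057:0.005/4 -0.051:0.005/4 -0.045:0.005/4 -0.039:0.162/30 -0.033:0.163/30 -0.027:0.183/27 -0.021:0.162/22 -0.015:0.161/26 -0.009:0.143/97 -0.003:0.138/96 0.003:0.137/97 0.009:0.137/97 0.015:0.139/96 0.021:0.160/95 0.027:0.162/21 0.033:0.200/21 0.039:0.168/28 0.045:0.162/28 0.051:0.005/4 0.057:0.005/4 0.063:0.005/4 0.069:0.005/4 0.075:0.005/4 0.081:0.021
[... 833 characters left out ...]
000/103 -0.105:-0.000/102 -0.099:-0.001/104 -0.093:0.000/104 -0.087:0.000/104 -0.081:0.021/12 -0.075:0.004/2 -0.069:0.003/3 -0.063:0.003/3 -0.057:0.004/3 -0.051:0.004/3 -0.045:0.004/3 -0.039:0.004/3 -0.033:0.004/3 -0.027:0.004/3 -0.021:0.004/3 -0.015:0.003/3 -0.009:0.003/3 -0.003:0.005/3 0.003:0.003/3 0.009:0.003/3 0.015:0.004/3 0.021:0.003/4 0.027:0.004/3 0.033:0.004/4 0.039:0.003/4 0.045:0.004/4 0.051:0.003/4 0.057:0.004/4 0.063:0.004/4 0.069:0.004/4 0.075:0.003/4 0.081:0.008/13 0.087:0.027/5 0.093:0.003/4 0.099:0.003/5 0.105:0.004/6 0.111:0.004/5 0.117:0.003/6 0.123:0.003/5 0.129:0.004/5 0.135:0.003/5 0.141:0.004/5 0.147:0.003/5 0.153:0.011/13 0.159:0.029/6 0.171:0.000/85 0.177:-0.000/103
```

The depth profiles from both cameras confirm the bay centre to within a few mm. Lowering.

Request:
carry_out([
  [[0, 0, 0], 0],
  [[0, 0, -0.015], 0],
  [[0, 0, -0.035], 0],
  [[0, 0, -0.055], 0],
  [[0, 0, -0.075], 0],
  [[0, 0, -0.092], 0],
  [[0, 0, -0.104], 0],
  [[0, 0, -0.112], 0],
  [[0, 0, -0.116], 0],
  [[0, 0, -0.118], 0],
  [[0, 0, -0.119], 0],
  [[0, 0, -0.119], 0],
])

```text
t: 6.38
tcp_pos: [0.552, 0.2995, 0.0944]
tool_rot: [-3.13, -0.258, -0.002]
contact_force: [0.9, -0.1, -1.3]
gripper_width: 0.653
finger_force: 14.9
```

Request:
carry_out([
  [[0, 0, -0.001], 0],
  [[0, 0, -0.002], 0],
  [[0, 0, -0.002], 0],
  [[0, 0, -0.002], 0],
])

```text
t: 6.72
tcp_pos: [0.5517, 0.2996, 0.0921]
tool_rot: [-3.131, -0.259, -0.001]
contact_force: [-0.1, -0.4, -0.3]
gripper_width: 0.647
finger_force: 14.9
```

Request:
carry_out([
  [[0, 0, -0.001], 0],
  [[0, 0, -0.001], 0],
  [[0, 0, -0.001], 0],
  [[0, 0, -0.001], 0],
  [[0, 0, -0.001], 0],
  [[0, 0, -0.001], 0],
  [[0, 0, -0.001], 0],
  [[0, 0, -0.001], 0],
], grip=0.085)

```text
t: 7.38
tcp_pos: [0.5516, 0.2994, 0.0907]
tool_rot: [-3.131, -0.259, -0.0]
contact_force: [-0.6, 0.7, -0.4]
gripper_width: 0.914
finger_force: 0.0
```

Request:
carry_out([
  [[0, 0, 0.005], 0],
  [[0, 0, 0.015], 0],
  [[0, 0, 0.03], 0],
  [[0, 0, 0.05], 0],
  [[0, 0, 0.075], 0],
  [[0, 0, 0.1], 0],
  [[0, 0, 0.13], 0],
  [[0, 0, 0.16], 0],
  [[0, 0, 0.19], 0],
  [[-0.02, -0.02, 0.21], 0],
  [[-0.03, -0.05, 0.21], 0],
  [[-0.03, -0.05, 0.21], 0],
])

```text
t: 8.38
tcp_pos: [0.5209, 0.2433, 0.3037]
tool_rot: [3.128, 0.249, 0.003]
contact_force: [0.4, -1.5, 0.6]
gripper_width: 0.914
finger_force: 0.0
```

```bash
python3 - <<'E'
from h import *
s=sense(); p,d=optics.camera("wrist"); q,_=optics.camera("scene"); print(s["t"],s["tcp_pos"],s["contact_force"],s["gripper_width"])
i=wrist_info(s);P=cloud(i,d);z=P[...,2];m=(abs(P[...,0]-.552)<.06)&(abs(P[...,1]-.3)<.05)&(z>.03)&(z<.06)
print(P[m].mean(0),np.percentile(z[m],[5,50,95]))
cv2.imwrite("pics/e.png",np.hstack([cv2.resize(p,(400,300)),cv2.resize(q,(400,300))]))
E
```

```text
8.3833 [0.52090294 0.24331798 0.30365766] [ 0.40285772 -1.51168619  0.56470445] 0.9141241404291921
[0.55340635 0.29866681 0.04220188] [0.03901106 0.04260246 0.04390786]
```

View pics/e.png

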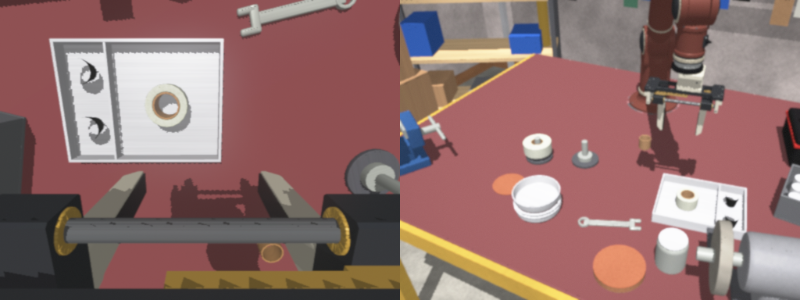

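The roll lies flat in the middle of the bay at (167,106) in the left half, with its top 42 mm above the table as expected. The full roll at (537,147) is still on its stand, and the gripper is clear.

```bash
python3 -c "
from workcell import job
print(job.hand_in())"
```

```text
the job is handed in; nothing more can be done
None
```

The small roll is off its spindle and lying flat near the centre of the tray's large compartment. The full roll is still on its own spindle, and the job was handed in at about 8.4 s with the gripper clear.

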